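Stopper a vial on the guarded bench press

ROBOT

A 6-joint arm with a two-finger parallel gripper is mounted at the origin on a cart in front of the work surface, level with it; the furniture and walls round the work are solid. World frame = base frame: x ahead of the robot, y to its left, z up, the work surface at z = 0. Lengths are in mm, angles in rad, forces in N, time in s.
With the tool pointing down it reaches from about 400 to 825 mm from the base axis. Payload 7 kg.
Tool frame: the origin (TCP) lies on the mounting face of the last link; the fingertips stand 173 mm ahead of it and the grasp point (between the pads) lies 155 mm ahead of it; x points along the fingers, z is the direction in which the jaws open and shut, and the axes are right-handed (so a half turn about x gives the same grasp; the last joint's range is limited). The gripper opens to 85 mm and grips with 20 to 120 N. Pads are 22 mm wide; open, the fingers measure 114 mm over their backs; the gripper's body (76 mm by 85 mm) begins 54 mm behind the grasp point. The pads swing forward as they close: fully open they stand 13 mm farther back than shut.
Start: joints at [1.624, 0.359, 0.012, 0, -1.224, -0.288], TCP at [157.048, 656.454, 404.702] pointing down, gripper open.
Joint ranges: [-3.07, 3.07], [-1.43, 2.12], [-1.02, 1.25], [-3.03, 1.67], [-3.05, -0], [-3.03, 3.03]. Speed limits (rad/s): [2.39, 2.39, 3.01, 3.14, 3.14, 3.14].

INTERFACE

Orientations are given as [roll, pitch, yaw] about the fixed x, y, z axes, in that order (R = Rz(yaw) Ry(pitch) Rx(roll)).
In Python, from plant import * gives the robot as it stands.
- The arm moves only by the shell command python3 -m inch 'ROWS' [FORCE]. ROWS is JSON, a list of rows, each a list of 5 numbers: the opening in per cent of the stroke, from 0 (shut) to 100 (fully open), then the shift along the world's x, y, z in m, then the turn about the world's z in degrees. In form: [[hand, x, y, z, spin], ...]. A call has 1 to 10 rows; each row is the pose to reach, as a shift and turn from the pose commanded when the call began; what a row does not reach only later rows make up. A row lasts 1/10 s, in which the tool goes at most 50 mm and 8.59 degrees, less where a joint would pass 70% of its speed; a pose out of reach is approached as far as the arm can. A call with a gripper value outside its range is refused whole. The fingers move at their own pace and stop on an object; FORCE is the grip in N (left out, the last holds). Time passes only in rows, so rows that repeat a pose let the fingers close. It gives the time, the measured TCP pose, the force and the opening at its end, in the units of the state.
- get_obs(): the state, without advancing time (a new reading comes with each control period).
- snapshot(name): name is "scene" or "top" or "wrist"; returns a dict with "frame" (384x512x3 uint8, red, green, blue), "depth" (384x512 float32, mm along the optical axis (not along the pixel's ray), 0 where there is no reading), "K" (3x3 intrinsics, pixels), "k1" (the pictures are not rectified: a ray, as slopes to the right and down, at radius r is drawn at 1 + k1 r^2 times it, then the intrinsics apply), "R" (3x3) and "t" (3): a world point X has camera coordinates R X + t. Camera axes: x right, y down, z forward; pixel columns grow to the right and rows downward; lengths in mm; the calibration is good to about 2 mm. A picture is of the moment at which its call begins.
- finish_job(): hands the job in, once; it reports no verdict.
The state is a dict: "time_s": time; "joint_pos": joint angles; "dq": joint speeds; "joint_torque": joint torques, N m; "position": TCP position; "eef_rot": TCP orientation; "force": force on the tool from outside, world axes, zero at the start; "torque": the same for the moment, N m; "gripper_width": finger opening in mm.
Only numpy, scipy, OpenCV 4.12 (cv2) and the standard library are available. Lean on these libraries where they do the work, as an engineer would, in place of code of your own. Each camera call takes 0.05 s, during which the arm holds its last target.

TASK

Stopper the vial on the bench press using fingertips only: push the shuttle's black knob until the shuttle is fully home and the vial stands under the ram, then reach down through the yellow-framed window in the guard and press the red lever pad fully down so that the stopper is seated flush in the vial. Let the lever come back up and leave the shuttle home. Do not touch the guard or its frame, do not touch the vial or stopper yourself, grasp and lift nothing, and leave the other glassware where it stands.

Things in the scene. Friction and masses are not known exactly. Their poses are not given: they have to be found in the camera images.
- press: light grey bench stoppering press, fixed to the worktop, about 186 x 116 mm at the base, with an 84 mm wide track wing to its +y side (wing ends 118 mm from the origin). Origin on the worktop, directly under the vertical ram axis; z up; -x is the side with the lever pad and window (towards the robot, turned by the yaw); the shuttle slides along y. A grey column stands at x = +66 mm, the lever pivot at x = +52 mm, z = 150 mm
- guard: clear plastic guard with yellow frame, fixed over the front of the press; same frame as the press: x -98 to +34 mm, y -54 to +54 mm, top at z = 182 mm. Its top has the window. Must not be touched
- window (a point): centre of the window opening at the top face of the guard (z = 182 mm), axes as the press; the clear opening is 68 mm along x and 84 mm along y, frame 6 mm thick
- lever_pad (a point): centre of the top of the red lever pad, 36 mm (x) x 44 mm (y), under the window; at rest it lies 24 mm below the top face of the guard, and fully pressed about 25 mm lower (then about 49 mm below the window), moving 3 mm towards +x on its arc; turns with the lever
- lever (a joint): lever angle in rad: 0 = up (rest), grows as the pad is pressed; about 0.24 = stopper seated, 0.252 = hard stop. A spring brings it back up (2.5 to 4 N at the pad; about 4 N more while the stopper slides in)
- nest (a point): centre of the floor of the vial nest, 20.5 mm above the worktop, in the shuttle: a white sliding block 56 x 50 x 15 mm with a steel push rod to +y and a black knob on the rod's end; axes as the press; slides along the press's y
- shuttle (a joint): shuttle travel in m: 0 = drawn out (vial outside the guard; it starts here), 0.070 = home at its stop with the vial under the ram; grows as the knob is pushed in the press's -y direction; friction about 1.5 N
- push_knob (a point): centre of the flat outer (+y) face of the black knob, a disc 46 mm across and 12 mm thick standing upright, its centre 32 mm above the worktop; axes as the press; when home it is 132 mm from the ram axis, 78 mm clear of the guard
- vial: clear glass vial, 35 mm diameter, 66 mm tall, loose in the shuttle's nest (9 mm deep); origin at the centre of its underside, z up along the vial; the underside stands 20.5 mm above the worktop
- stopper (a joint): how far the grey rubber stopper (22 mm across) is pushed into the vial, in m: 0 = loose, standing 6 mm proud of the rim; 0.006 = seated with its flange on the rim
- amber: square amber dropper bottle, 47 x 47 x 132 mm, bystander; origin at the centre of its underside
- blue_bottle: small clear bottle with blue screw cap, 56 mm diameter, 105 mm tall, bystander; origin at the centre of its underside
- spare_vial: empty open glass vial without stopper, 35 mm diameter, 66 mm tall, bystander on the worktop; origin at the centre of its underside
- dish: white porcelain dish with spare grey stoppers, 82 mm diameter, 31 mm tall, bystander; origin at the centre of its underside
There are look-alikes about, which are no part of the job. What is shaped like the vial but pink is not meant.

How it is judged (in metres and radians):
On the way, in this order (a step that is already met when the one before it is completed fails the run):
1. the shuttle is pushed home (within 2 mm of its stop) with the stopper still loose (value of joint shuttle above 0.068 m and value of joint stopper below 0.002 m), for 0.2 s.
2. the lever pad is pressed down until the stopper is seated (value of joint lever above 0.21 rad and value of joint stopper above 0.005 m and value of joint shuttle above 0.068 m), for 0.1 s.
At the end, for the whole second after the job is handed in: the stopper is seated in the vial (at least 5 of its 6 mm), the shuttle is home within 2 mm of its stop, the lever is back up (under 0.03 rad), and the vial stands upright and still in the nest (value of joint stopper above 0.005 m and value of joint shuttle above 0.068 m and value of joint lever below 0.03 rad and angle between vial's own z axis and vertical below 0.1 rad and z of vial in the frame of nest below 0.004 m and linear speed of vial below 0.02 m/s); the robot touches nothing.
It fails at once if the robot touches the guard or its frame (contact force between any of the fingers, the arm and guard above 0.5 N).
It fails at once if the robot touches the vial or its stopper (contact force between any of the fingers, the arm and vial above 0.5 N).
It fails at once if the vial is lifted out of its nest or tipped (z of vial in the frame of nest above 0.008 m or angle between vial's own z axis and vertical above 0.25 rad).
It fails at once if a bystander is carried, knocked or pushed more than 15 mm (distance of any of amber, blue_bottle, spare_vial, dish from where it was at the start of the episode above 0.015 m).
It also fails if it takes over 48 s, if anything falls off the work surface, if the arm or the gripper's body presses on something with over 40 N, if the wrist force passes 120 N, or if a joint passes its speed limit or range.

## Working session

There is one attempt and no reset: what is moved stays moved. The work goes in short steps, Python scripts to look and compute and a shell command to move; the robot and the scene stay as the last step left them, time stands still between calls to the robot, and variables do not carry over. Pictures are saved under pics/ and viewed, and the job is handed in when it is done.

```bash
ls; mkdir -p pics; cat > h.py <<'E'
import numpy as np, cv2
from plant import *
def save(s,n): cv2.imwrite('pics/'+n,s['frame'][:,:,::-1])
def ray(s,u,v):
    K=np.array(s['K']);k1=s['k1']
    p=cv2.undistortPoints(np.array([[[u,v]]],float),K,np.array([k1,0,0,0,0.])).ravel()
    R=np.array(s['R']);t=np.array(s['t'])
    return -R.T@t, R.T@np.array([p[0],p[1],1.])
def onz(s,u,v,z):
    o,d=ray(s,u,v); return o+d*(z-o[2])/d[2]
def dep(s,u,v):
    o,d=ray(s,u,v); return o+d*float(s['depth'][int(round(v)),int(round(u))])
def proj(s,X):
    K=np.array(s['K']);R=np.array(s['R']);t=np.array(s['t'])
    return cv2.projectPoints(np.array(X,float).reshape(-1,1,3),cv2.Rodrigues(R)[0],t.reshape(3,1).astype(float),K,np.array([s['k1'],0,0,0,0.]))[0].reshape(-1,2)
E
python3 - <<'E'
from h import *
import pickle
S={}
for n in ['scene','top','wrist']:
    S[n]=snapshot(n); save(S[n],n+'0.png')
pickle.dump(S,open('s0.pkl','wb'))
o=get_obs(); print(o)
for n in S: print(n,S[n]['K'],S[n]['k1'],-np.array(S[n]['R']).T@S[n]['t'])
E
```

```text
pics
{'time_s': 0.15, 'joint_pos': array([ 1.62411897e+00,  3.59258403e-01,  1.12937461e-02, -2.79490849e-04,
       -1.22408483e+00, -2.88117089e-01]), 'dq': array([-0.00021661, -0.00225804,  0.00310075, -0.00016032, -0.00131748,
       -0.00150609]), 'joint_torque': array([-8.58574222e-04, -5.83874023e+01,  2.93648815e+01,  6.94039911e+00,
       -4.28830477e-03,  4.95993433e-06]), 'position': array([156.98844015, 656.35759468, 403.96159276]), 'eef_rot': array([ 0.08145081,  1.5695159 , -1.72423511]), 'force': array([-0.66929814,  0.49421777,  0.02554748]), 'torque': array([-0.03511014, -0.03044894, -0.03473977]), 'gripper_width': 84.99509707378438}
scene [[389.31276097   0.         259.61858404]
 [  0.         389.31276097 193.46781097]
 [  0.           0.           1.        ]] -0.0775876049088777 [-225.45807906  567.99411836  629.41623266]
top [[428.06009441   0.         250.88166842]
 [  0.         428.06009441 202.49306743]
 [  0.           0.           1.        ]] -0.07709173317070962 [ 282.81120815   70.58973982 1521.35144714]
wrist [[331.04787157   0.         259.08494697]
 [  0.         331.04787157 196.44036056]
 [  0.           0.           1.        ]] -0.03905703215963363 [224.7087054  640.51065873 373.35826362]
```

View pics/scene0.png

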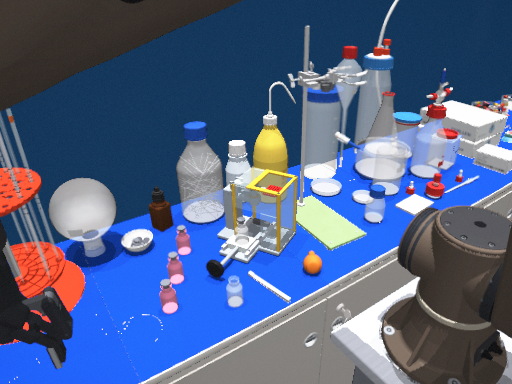

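View pics/top0.png

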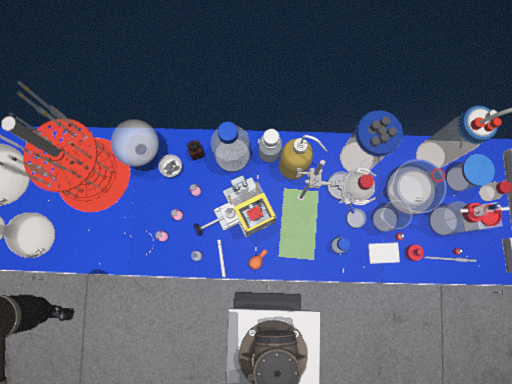

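View pics/wrist0.png

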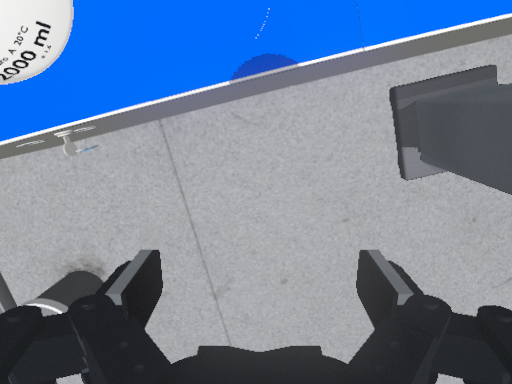

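The top view shows the press near (250,208), with yellow frame and red pad at (254,213) and the black knob at (199,230). The pink vials are look-alikes. I'll zoom in and measure.

```bash
python3 - <<'E'
from h import *
import pickle
S=pickle.load(open('s0.pkl','rb'))
s=S['top'];f=s['frame']
c=f[150:290,170:330]; cv2.imwrite('pics/topc.png',cv2.resize(c[:,:,::-1],None,fx=4.5,fy=4.2,interpolation=cv2.INTER_CUBIC))
s2=S['scene'];c=s2['frame'][150:310,140:300]; cv2.imwrite('pics/scenec.png',cv2.resize(c[:,:,::-1],None,fx=3.7,fy=3.7,interpolation=cv2.INTER_CUBIC))
for n,s in (('top',s),('scene',s2)):
    hsv=cv2.cvtColor(s['frame'],cv2.COLOR_RGB2HSV)
    H,Sa,V=[hsv[:,:,i].astype(int) for i in range(3)]
    box=np.zeros(H.shape,bool)
    if n=='top': box[180:250,190:290]=1
    else: box[160:290,200:300]=1
    for nm,m,z in (('yel',(abs(H-26)<6)&(Sa>150)&(V>100),182),('red',((H<8)|(H>172))&(Sa>170)&(V>80),158),('blk',(V<45),32)):
        m=(m&box).astype(np.uint8)
        k,l,st,ce=cv2.connectedComponentsWithStats(m)
        for i in range(1,k):
            if st[i,4]<15: continue
            u,v=ce[i]; 
            cs,_=cv2.findContours((l==i).astype(np.uint8),0,2)
            r=cv2.minAreaRect(cs[0]); P=onz(s,r[0][0],r[0][1],z)
            bp=cv2.boxPoints(r); print(n,nm,st[i],ce[i].round(1),onz(s,u,v,z).round(0),'rect',P.round(0),[onz(s,a,b,z)[:2].round(0) for a,b in bp])
E
```

```text
scene yel [246 160  51  91 932] [273.8 184.2] [450.  82. 182.] rect [375. 144. 182.] [array([609.,  62.]), array([528., -48.]), array([218., 199.]), array([271., 275.])]
scene yel [232 184   5  45 115] [233.9 206.9] [416. 215. 182.] rect [420. 212. 182.] [array([512., 167.]), array([509., 160.]), array([343., 251.]), array([346., 256.])]
scene red [267 185  15   7  61] [274.3 187.8] [470.  66. 158.] rect [471.  67. 158.] [array([479.,  84.]), array([497.,  67.]), array([463.,  50.]), array([446.,  67.])]
scene blk [207 262  17  15 172] [214.8 269.1] [419. 275.  32.] rect [418. 276.  32.] [array([422., 300.]), array([454., 274.]), array([414., 251.]), array([384., 278.])]
```

```bash
sleep 2; ls pics
```

```text
scene0.png
scenec.png
top0.png
topc.png
wrist0.png
```

View pics/topc.png

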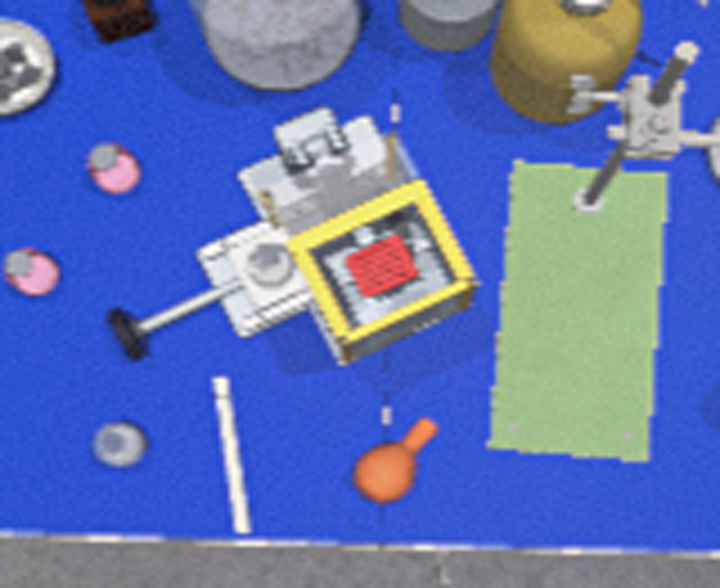

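View pics/scenec.png

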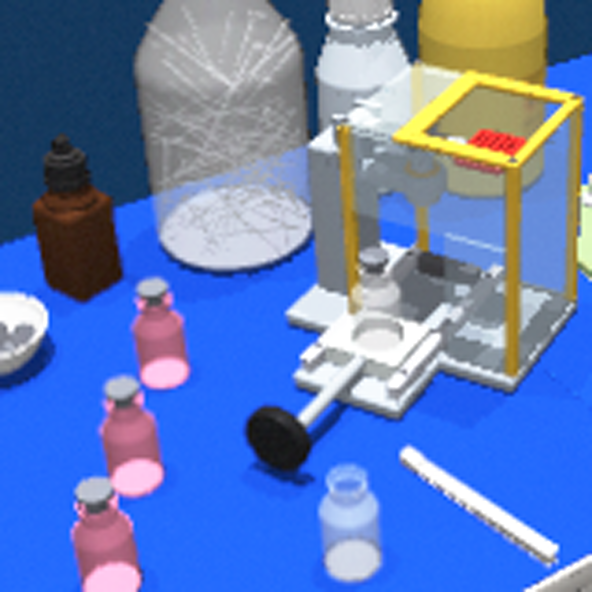

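The crops show the yellow frame, the red pad, the knob at about (127,333) in the top crop, and the spare vial near the knob. The top masks came back empty, so I'll check why.

```bash
cat > m.py <<'E'
from h import *
def comps(s,box,nm,z,minA=12):
    hsv=cv2.cvtColor(np.ascontiguousarray(s['frame']),cv2.COLOR_RGB2HSV)
    H,Sa,V=[hsv[:,:,i].astype(int) for i in range(3)]
    m={'yel':(H>18)&(H<36)&(Sa>140)&(V>90),'red':((H<8)|(H>172))&(Sa>150)&(V>80),'blk':(V<70)}[nm]
    b=np.zeros(H.shape,bool); b[box[0]:box[1],box[2]:box[3]]=1
    k,l,st,ce=cv2.connectedComponentsWithStats((m&b).astype(np.uint8))
    out=[]
    for i in range(1,k):
        if st[i,4]<minA: continue
        cs,_=cv2.findContours((l==i).astype(np.uint8),0,2)
        out.append((st[i],ce[i],cv2.minAreaRect(cs[0]),l==i))
    return out
E
python3 - <<'E'
from m import *
import pickle
S=pickle.load(open('s0.pkl','rb'))
s=S['top']
print(cv2.cvtColor(s['frame'],cv2.COLOR_RGB2HSV)[[213,213,230],[254,241,199]], s['frame'][[213,213,230],[254,241,199]])
for nm,z in (('yel',182),('red',158),('blk',32)):
    for st,ce,r,m in comps(s,(180,250,190,290),nm,z):
        print(nm,st,ce.round(1),onz(s,*ce,z).round(0),'rect',onz(s,*r[0],z).round(0),[onz(s,a,b,z)[:2].round(0) for a,b in cv2.boxPoints(r)])
E
```

```text
[[179 155 199]
 [128  21  95]
 [122  67  69]] [[199  78  82]
 [ 89  87  95]
 [ 52  51  69]]
yel [263 196  11  20  46] [267.6 205. ] [489.  38. 182.] rect [487.  38. 182.] [array([516.,  57.]), array([520.,  50.]), array([459.,  18.]), array([455.,  25.])]
yel [252 221  15   8  16] [258.9 224.2] [427.  64. 182.] rect [428.  64. 182.] [array([417.,  87.]), array([440.,  43.]), array([438.,  42.]), array([415.,  85.])]
red [248 206  14  14 126] [254.6 212.8] [466.  79. 158.] rect [466.  78. 158.] [array([471., 103.]), array([490.,  69.]), array([460.,  54.]), array([442.,  88.])]
blk [195 224   7  11  28] [198.  229.1] [420. 276.  32.] rect [421. 276.  32.] [array([436., 290.]), array([441., 280.]), array([405., 263.]), array([401., 273.])]
```

```bash
python3 - <<'E'
from h import *
import pickle
from scipy.spatial.transform import Rotation as Ro
S=pickle.load(open('s0.pkl','rb'))
o=get_obs();R=Ro.from_euler('xyz',o['eef_rot']).as_matrix();print('tool axes cols\n',R.round(3))
w=S['wrist'];c=-w['R'].T@w['t'];print('cam in tool',(R.T@(c-o['position'])).round(1),'optical axis world',w['R'][2].round(3), 'cam x',w['R'][0].round(3))
s=S['top']
for n,u,v,z in (('spare',197,256,35),('orange',256,262,20),('dish',170,167,15),('amber',195,150,66),('rodpen',222,258,5)): print(n,onz(s,u,v,z).round(0))
# vial in nest stopper approx crop (268,265)
print('vialtop',onz(s,170+268/4.5,150+265/4.2,92).round(0))
E
```

```text
tool axes cols
 [[-0.     0.973 -0.233]
 [-0.001 -0.233 -0.973]
 [-1.     0.     0.001]]
cam in tool [30.6 69.5 -0.4] optical axis world [-0.265  0.063 -0.962] cam x [-0.233 -0.973  0.   ]
spare [326. 274.  35.]
orange [312.  70.  20.]
dish [644. 391.  15.]
amber [696. 296.  66.]
rodpen [323. 190.   5.]
vialtop [472. 164.  92.]
```

```bash
python3 -m inch '[[0,0.02,-0.03,0.03,0],[0,0.05,-0.08,0.04,4],[0,0.075,-0.126,0.05,9],[0,0.1,-0.168,0.05,14],[0,0.125,-0.21,0.05,19],[0,0.15,-0.252,0.05,24],[0,0.175,-0.294,0.05,28],[0,0.2,-0.336,0.05,32],[0,0.225,-0.378,0.05,36],[0,0.25,-0.42,0.05,40.5]]' 20
```

```text
time_s: 1.15
position: [405.1, 238.2, 454.9]
eef_rot: [2.18, 1.57, 1.084]
force: [0.9, 0.7, 0.2]
gripper_width: -0.1
```

```bash
python3 -m inch '[[0,0.02,-0.03,0,0],[0,0.033,-0.056,0,0],[0,0.033,-0.056,0,0],[0,0.033,-0.056,0,0]]'; python3 - <<'E'
from m import *
import pickle
s=snapshot('wrist'); save(s,'w1.png'); pickle.dump(s,open('w1.pkl','wb'))
E
```

```text
time_s: 1.55
position: [437.9, 183.6, 454.6]
eef_rot: [-2.055, 1.571, 3.128]
force: [0.8, 0.6, 0.2]
gripper_width: -0.0
```

View pics/w1.png

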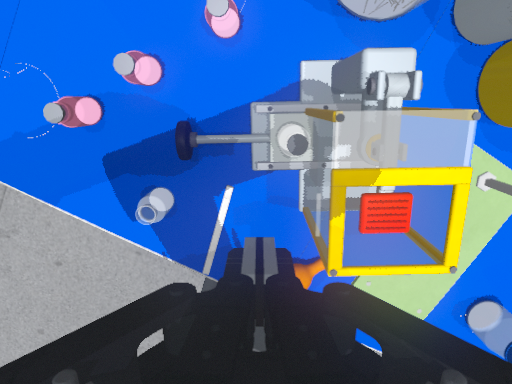

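The wrist view is clear: the yellow frame spans (328–472, 168–275), the red pad (360–412, 192–234), the knob is at (185,140), the nested vial at (293,140) and the spare vial at (152,206).

```bash
python3 - <<'E'
from m import *
import pickle
s=pickle.load(open('w1.pkl','rb'))
for nm,z in (('yel',182),('red',158),('blk',32)):
    for st,ce,r,m in comps(s,(100,300,120,490) if nm!='blk' else (100,190,160,205),nm,z,60):
        P=[onz(s,a,b,z)[:2] for a,b in cv2.boxPoints(r)]
        print(nm,st,'rect',onz(s,*r[0],z).round(0),[p.round(0) for p in P],[np.linalg.norm(P[i]-P[i-1]).round(0) for i in range(4)])
        if nm=='yel':
            inner=(255*(~m)).astype(np.uint8)
            k,l,st2,c2=cv2.connectedComponentsWithStats((~m).astype(np.uint8))
            for i in range(1,k):
                if st2[i,4]>1000 and l[215,340+10]==i:
                    cs,_=cv2.findContours((l==i).astype(np.uint8),0,2);r2=cv2.minAreaRect(cs[0])
                    P=np.array([onz(s,a,b,z)[:2] for a,b in cv2.boxPoints(r2)])
                    print('inner',P.mean(0).round(1),P.round(0).tolist(),[np.linalg.norm(P[i]-P[i-1]).round(0) for i in range(4)])
for q in [(386,213),(293,140),(180,140)]: print(q,dep(s,*q).round(0))
E
```

```text
yel [480 100  10  17 108] rect [572.  70. 182.] [array([575.,  76.]), array([578.,  70.]), array([569.,  63.]), array([566.,  69.])] [np.float64(11.0), np.float64(7.0), np.float64(11.0), np.float64(7.0)]
inner [417.1 176.9] [[483.0, 403.0], [638.0, 96.0], [383.0, -111.0], [164.0, 320.0]] [np.float64(329.0), np.float64(344.0), np.float64(328.0), np.float64(484.0)]
yel [ 326  167  147  109 6202] rect [471.  78. 182.] [array([480., 151.]), array([533.,  52.]), array([461.,  -4.]), array([404., 105.])] [np.float64(89.0), np.float64(112.0), np.float64(91.0), np.float64(123.0)]
inner [466.2  75.8] [[475.0, 133.0], [514.0, 57.0], [458.0, 16.0], [417.0, 98.0]] [np.float64(68.0), np.float64(85.0), np.float64(69.0), np.float64(92.0)]
red [ 359  193   54   40 1993] rect [469.  79. 158.] [array([473., 108.]), array([494.,  68.]), array([465.,  48.]), array([444.,  90.])] [np.float64(35.0), np.float64(45.0), np.float64(35.0), np.float64(46.0)]
blk [178 150  13  10  82] rect [407. 268.  32.] [array([406., 276.]), array([415., 265.]), array([407., 259.]), array([398., 270.])] [np.float64(10.0), np.float64(14.0), np.float64(10.0), np.float64(14.0)]
(386, 213) [469.  78. 158.]
(293, 140) [484. 170.  96.]
(180, 140) [425. 276.  55.]
```

```bash
python3 - <<'E'
from m import *
import pickle
s=pickle.load(open('w1.pkl','rb'))
st,ce,r,m=max(comps(s,(100,300,320,490),'yel',182,60),key=lambda c:c[0][4])
cs,h=cv2.findContours(m.astype(np.uint8),cv2.RETR_CCOMP,2)
for c,hh in zip(cs,h[0]):
    if cv2.contourArea(c)<1000: continue
    a=cv2.approxPolyDP(cv2.convexHull(c),6,True)[:,0]
    P=np.array([onz(s,*p,182)[:2] for p in a.astype(float)])
    print('hole' if hh[3]>=0 else 'outer',a.tolist(),P.round(0).tolist(),P.mean(0).round(1))
    for i in range(len(P)):
        d=P[i]-P[i-1];print(np.linalg.norm(d).round(1),np.degrees(np.arctan2(d[1],d[0])).round(1))
# knob top edge: x-range by rays at z=32
c=s['frame'][110:175,160:215];cv2.imwrite('pics/knob.png',cv2.resize(c[:,:,::-1],None,fx=8,fy=8,interpolation=cv2.INTER_CUBIC))
yaw=np.radians(27.5);Rz=np.array([[np.cos(yaw),-np.sin(yaw)],[np.sin(yaw),np.cos(yaw)]])
org=np.array([469,78.5])-Rz@[-48,0]
print('org',org,'vial',org+Rz@[0,70],'knobface',org+Rz@[0,202],'home',org+Rz@[0,132])
for z in (10,32,55): print(proj(s,[np.r_[org+Rz@[dx,202-e],z] for e in (0,12) for dx in (-23,0,23)]).round(0).tolist())
E
```

```text
outer [[472, 168], [456, 267], [328, 274], [333, 169]] [[532.0, 51.0], [459.0, 13.0], [406.0, 104.0], [483.0, 145.0]] [469.7  78.5]
105.6 -62.5
82.6 -152.1
105.8 119.9
87.1 27.8
hole [[454, 185], [441, 263], [341, 266], [347, 185]] [[514.0, 56.0], [456.0, 26.0], [417.0, 99.0], [477.0, 129.0]] [466.1  77.6]
82.4 -63.0
65.6 -153.1
82.2 118.4
67.6 27.0
org [511.57651999 100.66393344] vial [479.25411707 162.75469176] knobface [418.30330012 279.84012174] home [450.62570305 217.74936341]
[[184.0, 158.0], [183.0, 140.0], [182.0, 121.0], [194.0, 158.0], [193.0, 140.0], [192.0, 121.0]]
[[180.0, 161.0], [179.0, 142.0], [178.0, 122.0], [190.0, 161.0], [189.0, 142.0], [188.0, 122.0]]
[[176.0, 164.0], [174.0, 144.0], [173.0, 123.0], [186.0, 164.0], [185.0, 144.0], [184.0, 123.0]]
```

```bash
sleep 1
```

```text
(no output)
```

View pics/knob.png

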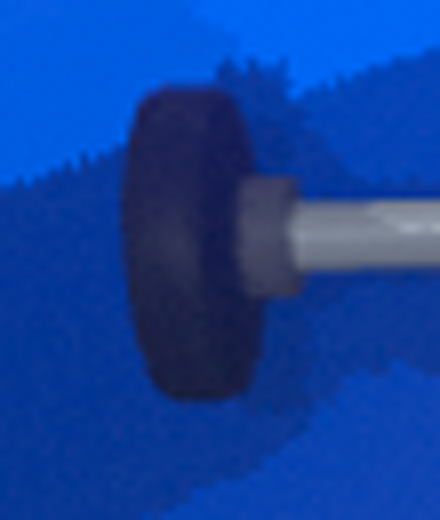

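Two views agree: pad at (469,78.5,158) by both ray and depth, window hole 82×67 mm against the stated 84×68, yaw about 27.5°, knob face at about (420,281). I'll go to the outer side of the knob.

```bash
python3 -m inch '[[0,-0.012,0.045,0,0],[0,-0.025,0.09,0,0],[0,-0.041,0.141,0,0],[0,-0.041,0.141,-0.04,0],[0,-0.041,0.141,-0.09,0],[0,-0.041,0.141,-0.14,0],[0,-0.041,0.141,-0.19,0],[0,-0.041,0.141,-0.23,0],[0,-0.041,0.141,-0.255,0],[0,-0.041,0.141,-0.255,0]]'; python3 - <<'E'
from m import *
s=snapshot('wrist'); save(s,'w2.png'); print(get_obs()['position'])
s=snapshot('scene'); cv2.imwrite('pics/s2.png',cv2.resize(s['frame'][150:310,140:300,::-1],None,fx=3.7,fy=3.7,interpolation=cv2.INTER_CUBIC))
E
```

```text
time_s: 2.6
position: [395.3, 324.9, 196.4]
eef_rot: [-1.035, 1.564, -2.133]
force: [-0.0, -0.4, 0.5]
gripper_width: 0.4
[395.99233781 325.70552992 198.52897193]
```

View pics/w2.png

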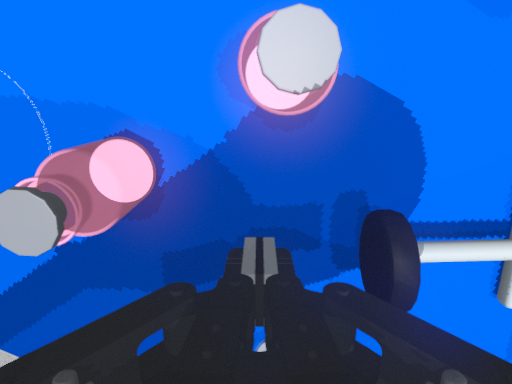

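View pics/s2.png

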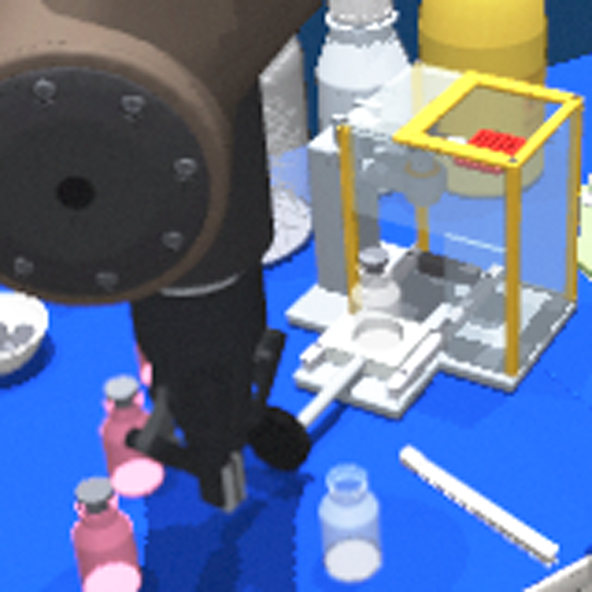

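The wrist view shows the closed tips at (260,240) beside the knob (390,260), with knuckles spreading behind them. Before using the window I'll get the finger profile from the wrist depth.

```bash
python3 - <<'E'
from m import *
from scipy.spatial.transform import Rotation as Ro
s=snapshot('wrist');o=get_obs();print(o['time_s'],o['position'].round(1))
T=Ro.from_euler('xyz',o['eef_rot']).as_matrix()
v,u=np.mgrid[0:384,0:512];d=s['depth'];ok=(d>0)&(d<160)
p=cv2.undistortPoints(np.c_[u[ok],v[ok]].astype(float)[:,None],s['K'],np.array([s['k1'],0,0,0,0.]))[:,0]
C=np.c_[p,np.ones(len(p))]*d[ok][:,None]
W=(C-s['t'])@s['R']; Q=(W-o['position'])@T
Q=Q[(abs(Q[:,1])<25)]
for x in range(60,176,8):
    q=Q[(Q[:,0]>=x)&(Q[:,0]<x+8)]
    if len(q): print(x,173-x,'z',q[:,2].min().round(0),q[:,2].max().round(0),'y',q[:,1].min().round(0),q[:,1].max().round(0),len(q))
E
```

```text
2.75 [396.8 326.4 200.9]
76 97 z -19.0 19.0 y 16.0 21.0 1013
84 89 z -60.0 58.0 y 9.0 19.0 6908
92 81 z -59.0 59.0 y -1.0 18.0 9185
100 73 z -54.0 53.0 y -8.0 18.0 7219
108 65 z -47.0 46.0 y -9.0 18.0 4022
116 57 z -71.0 40.0 y -11.0 25.0 5802
124 49 z -74.0 33.0 y -12.0 25.0 2387
132 41 z -66.0 18.0 y -12.0 25.0 996
140 33 z -68.0 63.0 y -12.0 25.0 1669
148 25 z -71.0 63.0 y -14.0 25.0 2251
156 17 z -78.0 63.0 y -15.0 25.0 1459
164 9 z -82.0 121.0 y -17.0 25.0 1570
172 1 z -83.0 122.0 y -19.0 25.0 1863
```

The half-width is about 33–37 mm at 49–57 mm above the tip, against the window's 42 mm, so a centred press fits. Now the push along (0.462, −0.887).

```bash
python3 -m inch '[[0,0.003,-0.006,-0.006,0],[0,0.007,-0.013,-0.006,0],[0,0.0105,-0.020,-0.006,0],[0,0.014,-0.0265,-0.006,0],[0,0.0175,-0.0335,-0.006,0],[0,0.021,-0.040,-0.006,0],[0,0.0245,-0.0465,-0.006,0],[0,0.028,-0.053,-0.006,0],[0,0.0315,-0.06,-0.006,0],[0,0.0345,-0.066,-0.006,0]]'; python3 - <<'E'
from m import *
s=snapshot('scene'); cv2.imwrite('pics/s3.png',cv2.resize(s['frame'][150:310,140:300,::-1],None,fx=3.7,fy=3.7,interpolation=cv2.INTER_CUBIC))
o=get_obs();print(o['position'],o['force'])
E
```

```text
time_s: 3.75
position: [431.8, 259.0, 193.8]
eef_rot: [1.889, 1.57, 0.791]
force: [0.7, 1.8, -0.6]
gripper_width: 0.2
[431.78086963 258.15885283 193.67570607] [-0.05073115 -0.28441368  1.11959947]
```

View pics/s3.png

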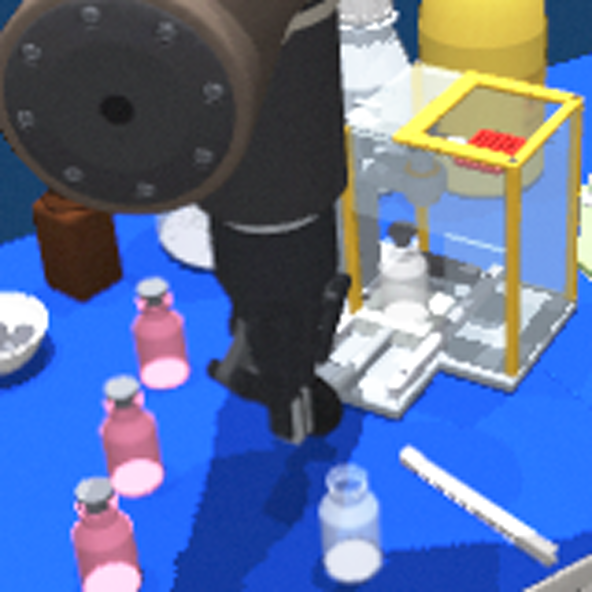

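The shuttle is moving and the vial stands upright in its nest. I'll continue, slower near the stop.

```bash
python3 -m inch '[[0,0.002,-0.004,0,0],[0,0.004,-0.008,0,0],[0,0.006,-0.012,0,0],[0,0.008,-0.0155,0,0],[0,0.0095,-0.0185,0,0],[0,0.011,-0.021,0,0],[0,0.011,-0.021,0,0]]'; python3 -m inch '[[0,0.001,-0.002,0,0],[0,0.002,-0.004,0,0],[0,0.002,-0.004,0,0]]'
```

```text
time_s: 4.5
position: [442.3, 237.7, 193.6]
eef_rot: [-1.154, 1.57, -2.253]
force: [-1.3, -0.2, -0.9]
gripper_width: 0.1
time_s: 4.8
position: [444.3, 233.9, 193.6]
eef_rot: [-1.158, 1.57, -2.257]
force: [0.3, -0.5, 0.4]
gripper_width: 0.2
```

```bash
python3 -m inch '[[0,0.0005,-0.001,0,0],[0,0.001,-0.002,0,0],[0,0.0015,-0.003,0,0],[0,0.0015,-0.003,0,0]]'; python3 - <<'E'
from m import *
s=snapshot('scene'); cv2.imwrite('pics/s4.png',cv2.resize(s['frame'][150:310,140:300,::-1],None,fx=3.7,fy=3.7,interpolation=cv2.INTER_CUBIC))
o=get_obs();print(o['position'],o['force'])
s=snapshot('wrist'); save(s,'w4.png')
E
```

```text
time_s: 5.2
position: [445.8, 231.1, 193.7]
eef_rot: [-1.09, 1.571, -2.189]
force: [0.3, -0.2, 0.2]
gripper_width: 0.1
[445.78991489 231.12924745 193.67266436] [-0.57166633  0.41822211 -0.28719562]
```

View pics/s4.png

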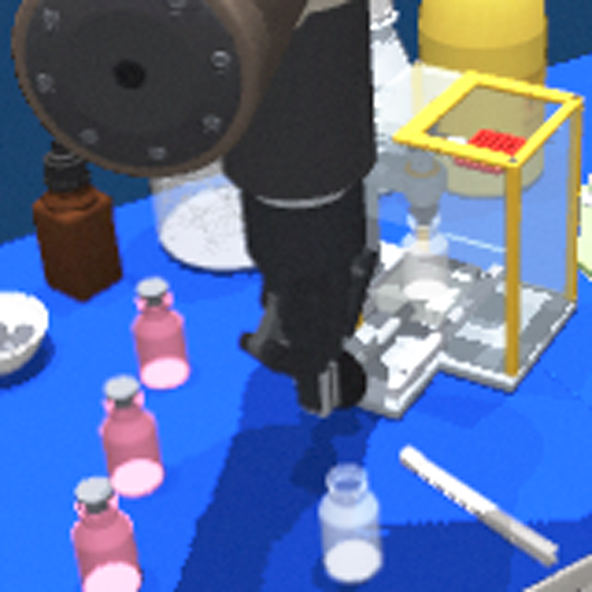

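View pics/w4.png

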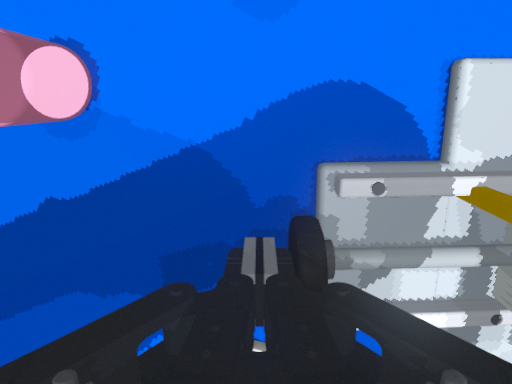

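The vial is nearly under the ram and the finger is against the knob (289,250). I'll creep on until the stop shows as force.

```bash
for i in 1; do python3 -m inch '[[0,0.0005,-0.001,0,0],[0,0.001,-0.002,0,0],[0,0.001,-0.002,0,0]]'; done
```

```text
time_s: 5.6
position: [446.4, 230.2, 193.8]
eef_rot: [2.717, 1.569, 1.618]
force: [-7.9, 8.9, 0.7]
gripper_width: -0.4
```

```bash
python3 -m inch '[[0,0.0005,-0.001,0,0],[0,0.001,-0.002,0,0],[0,0.001,-0.002,0,0]]'
```

```text
time_s: 5.9
position: [446.6, 229.6, 193.8]
eef_rot: [2.754, 1.567, 1.655]
force: [-19.0, 19.7, 2.2]
gripper_width: 0.1
```

```bash
python3 -m inch '[[0,0.0005,-0.001,0,0],[0,0.001,-0.002,0,0],[0,0.001,-0.002,0,0]]'
```

```text
time_s: 6.2
position: [446.9, 229.0, 193.8]
eef_rot: [2.757, 1.564, 1.658]
force: [-31.0, 31.3, 4.9]
gripper_width: 0.1
```

The stop is firm: 44 N with no further travel. Backing off, raising, and looking.

```bash
python3 -m inch '[[0,-0.01,0.02,0,0],[0,-0.02,0.04,0,0],[0,-0.02,0.04,0.04,0],[0,-0.02,0.04,0.09,0],[0,-0.02,0.04,0.14,0],[0,-0.02,0.04,0.19,0],[0,-0.018,0.02,0.23,0],[0,-0.013,-0.02,0.261,0],[0,-0.011,-0.0415,0.261,0],[0,-0.011,-0.0415,0.261,0]]';python3 -m inch '[[0,0,0,0,0],[0,0,0,0,0],[0,0,0,0,0]]'; python3 - <<'E'
from m import *
import pickle
o=get_obs();print(o['position'],o['eef_rot'])
s=snapshot('wrist'); save(s,'w5.png'); pickle.dump(s,open('w5.pkl','wb'))
for st,ce,r,m in comps(s,(100,300,320,490),'red',158,60): print('red',onz(s,*r[0],158).round(1))
st,ce,r,m=max(comps(s,(100,300,320,490),'yel',182,60),key=lambda c:c[0][4])
cs,h=cv2.findContours(m.astype(np.uint8),cv2.RETR_CCOMP,2)
for c in cs:
    if cv2.contourArea(c)>1000:
        a=cv2.approxPolyDP(cv2.convexHull(c),6,True)[:,0].astype(float);P=np.array([onz(s,*p,182)[:2] for p in a]);print(P.round(0).tolist(),P.mean(0).round(1))
s=snapshot('scene'); cv2.imwrite('pics/s5.png',cv2.resize(s['frame'][150:310,140:300,::-1],None,fx=3.7,fy=3.7,interpolation=cv2.INTER_CUBIC))
E
```

```text
time_s: 7.2
position: [437.6, 181.5, 456.3]
eef_rot: [1.857, 1.568, 0.756]
force: [-0.3, 0.1, 0.5]
gripper_width: 0.1
time_s: 7.5
position: [437.8, 184.3, 454.1]
eef_rot: [-1.229, 1.57, -2.328]
force: [-0.2, 0.6, 0.0]
gripper_width: -0.3
[437.80882691 184.34309796 454.1166011 ] [-1.22945756  1.56961744 -2.32754751]
red [468.9  79.2 158. ]
[[531.0, 51.0], [452.0, 15.0], [406.0, 105.0], [483.0, 145.0]] [468.1  79.1]
[[514.0, 56.0], [456.0, 26.0], [417.0, 99.0], [476.0, 130.0]] [465.9  77.5]
```

View pics/w5.png

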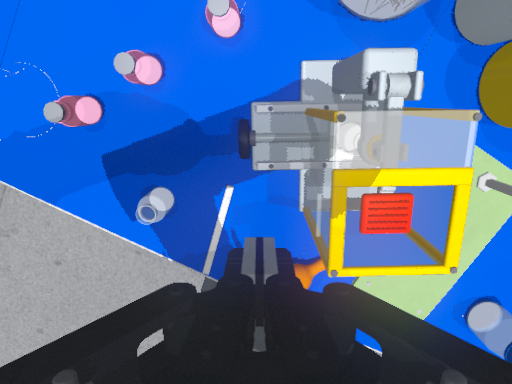

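View pics/s5.png

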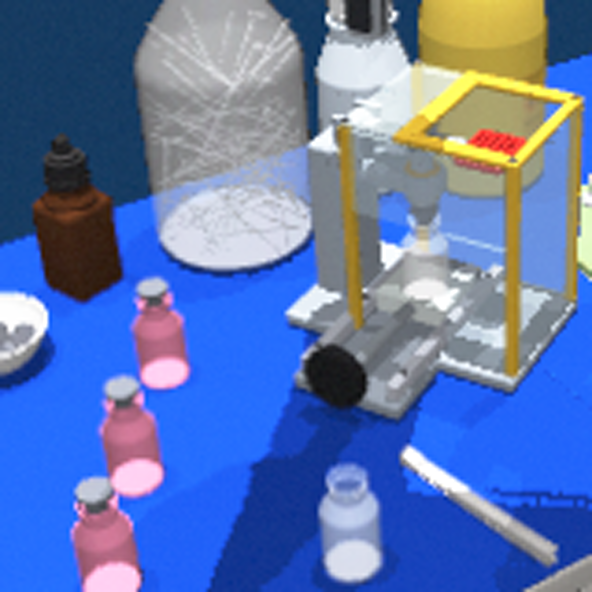

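The shuttle is home: vial under the ram, knob at (245,138), still there after I let go. Window centre and pad centre agree to about 3 mm along press x. Checking the jaw direction before entering the window.

```bash
python3 - <<'E'
from m import *
from scipy.spatial.transform import Rotation as Ro
o=get_obs();T=Ro.from_euler('xyz',o['eef_rot']).as_matrix();z=T[:,2];print(np.degrees(np.arctan2(z[1],z[0]))%180, T[:,0].round(4),o['position'].round(1))
E
python3 -m inch '[[0,0.01,-0.035,0,0],[0,0.02,-0.07,0,0],[0,0.0302,-0.1058,0,0],[0,0.0302,-0.1058,-0.03,0],[0,0.0302,-0.1058,-0.06,0],[0,0.0302,-0.1058,-0.06,0],[0,0.0302,-0.1058,-0.06,0],[0,0.0302,-0.1058,-0.06,0]]'; python3 - <<'E'
from m import *
s=snapshot('wrist'); save(s,'w6.png')
s=snapshot('scene'); cv2.imwrite('pics/s6.png',cv2.resize(s['frame'][130:290,180:340,::-1],None,fx=3.7,fy=3.7,interpolation=cv2.INTER_CUBIC))
s=snapshot('top');cv2.imwrite('pics/t6.png',cv2.resize(s['frame'][170:250,200:300,::-1],None,fx=6,fy=6,interpolation=cv2.INTER_CUBIC))
print(get_obs()['position'])
E
```

```text
117.09123073426045 [-7.e-04 -8.e-04 -1.e+00] [437.8 184.4 454.2]
time_s: 8.4
position: [468.6, 78.6, 396.2]
eef_rot: [1.313, 1.569, 0.215]
force: [0.9, -0.1, -0.9]
gripper_width: 0.1
[468.28400775  78.39673286 395.92275266]
```

View pics/w6.png

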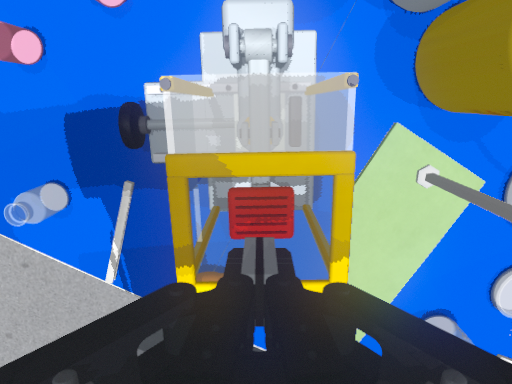

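View pics/s6.png

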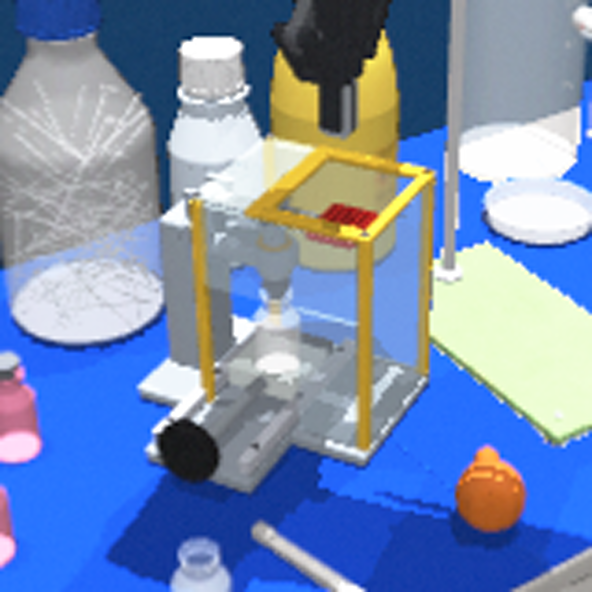

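The tips are laterally centred on the pad (pad u≈261, tips u≈261) and above the window. Descending through it.

```bash
python3 -m inch '[[0,0,0,-0.02,0],[0,0,0,-0.04,0],[0,0,0,-0.055,0],[0,0,0,-0.06,0],[0,0,0,-0.06,0],[0,0,0,-0.06,0]]'; python3 - <<'E'
from m import *
s=snapshot('wrist'); save(s,'w7.png')
s=snapshot('scene'); cv2.imwrite('pics/s7.png',cv2.resize(s['frame'][130:290,180:340,::-1],None,fx=3.7,fy=3.7,interpolation=cv2.INTER_CUBIC))
E
```

```text
time_s: 9.15
position: [468.4, 78.2, 335.7]
eef_rot: [1.434, 1.569, 0.336]
force: [0.2, -0.7, 0.2]
gripper_width: 0.0
```

View pics/w7.png

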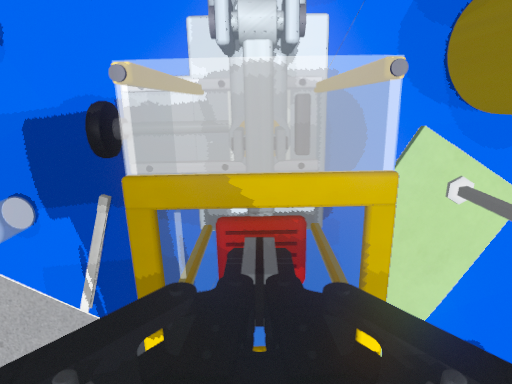

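View pics/s7.png

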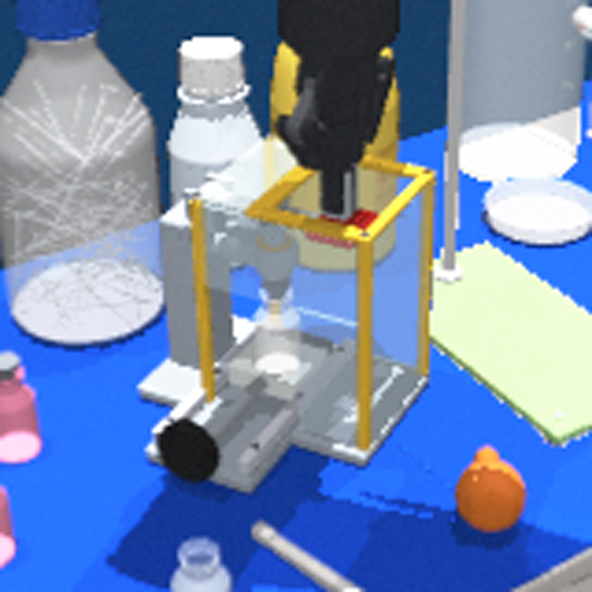

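```bash
python3 -m inch '[[0,0,0,-0.004,0],[0,0,0,-0.008,0],[0,0,0,-0.012,0],[0,0,0,-0.016,0],[0,0,0,-0.02,0],[0,0,0,-0.023,0],[0,0,0,-0.023,0]]'; python3 - <<'E'
from m import *
s=snapshot('wrist'); save(s,'w8.png')
s=snapshot('scene'); cv2.imwrite('pics/s8.png',cv2.resize(s['frame'][130:290,180:340,::-1],None,fx=3.7,fy=3.7,interpolation=cv2.INTER_CUBIC))
E
```

```text
time_s: 9.95
position: [468.6, 78.3, 312.0]
eef_rot: [1.386, 1.569, 0.287]
force: [0.8, 1.0, 5.9]
gripper_width: 0.1
```

View pics/w8.png

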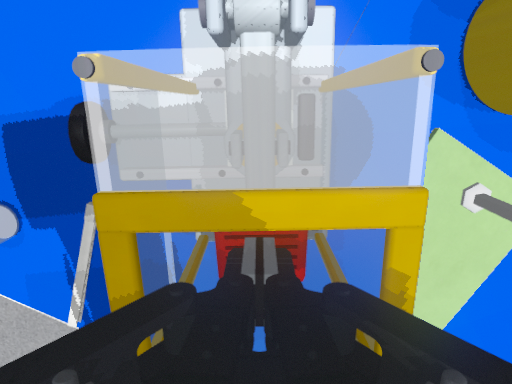

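View pics/s8.png

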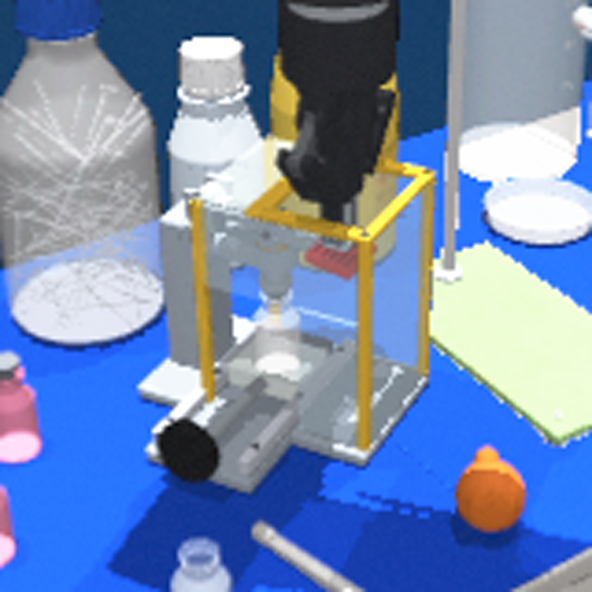

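The pad is going down at 5.9 N with the knuckles clear of the frame sides. On to the hard stop in small steps.

```bash
python3 -m inch '[[0,0,0,-0.002,0],[0,0,0,-0.004,0],[0,0,0,-0.004,0]]'
```

```text
time_s: 10.35
position: [468.9, 78.4, 308.4]
eef_rot: [1.443, 1.568, 0.345]
force: [-0.2, 1.0, 7.0]
gripper_width: -0.2
```

```bash
python3 -m inch '[[0,0,0,-0.001,0],[0,0,0,-0.002,0],[0,0,0,-0.002,0]]'
```

```text
time_s: 10.65
position: [469.0, 78.5, 307.3]
eef_rot: [1.39, 1.567, 0.293]
force: [-2.9, 1.9, 16.2]
gripper_width: 0.4
```

```bash
python3 -m inch '[[0,0,0,-0.001,0],[0,0,0,-0.002,0],[0,0,0,-0.002,0]]';  python3 - <<'E'
from m import *
s=snapshot('wrist'); save(s,'w9.png')
s=snapshot('scene'); cv2.imwrite('pics/s9.png',cv2.resize(s['frame'][130:290,180:340,::-1],None,fx=3.7,fy=3.7,interpolation=cv2.INTER_CUBIC))
E
```

```text
time_s: 10.95
position: [469.1, 78.5, 306.5]
eef_rot: [1.352, 1.566, 0.254]
force: [-8.3, 1.2, 28.4]
gripper_width: 0.2
```

View pics/s9.png

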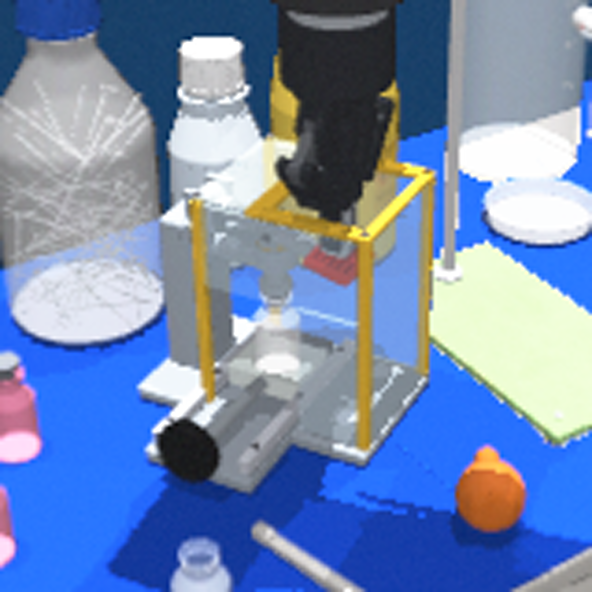

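View pics/w9.png

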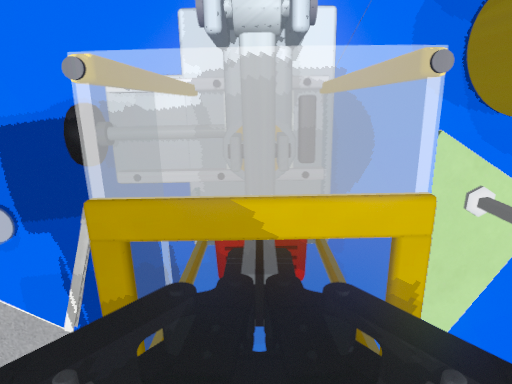

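The pad is at the hard stop: tip z ≈ 133 as expected, 28 N. Withdrawing straight up slowly, then checking.

```bash
python3 -m inch '[[0,0,0,0.004,0],[0,0,0,0.012,0],[0,0,0,0.022,0],[0,0,0,0.035,0],[0,0,0,0.055,0],[0,0,0,0.085,0],[0,0,0,0.12,0],[0,0,0,0.15,0],[0,0,0,0.15,0]]' ; python3 -m inch '[[0,-0.01,0.035,0,0],[0,-0.02,0.07,0,0],[0,-0.0302,0.1058,0,0],[0,-0.0302,0.1058,0,0],[0,-0.0302,0.1058,0,0],[0,-0.0302,0.1058,0,0]]'; python3 - <<'E'
from m import *
s=snapshot('wrist'); save(s,'w10.png'); o=get_obs();print(o['position'])
for st,ce,r,m in comps(s,(100,300,320,490),'red',158,60): print('red',onz(s,*r[0],158).round(1),dep(s,*ce).round(1))
s=snapshot('scene'); cv2.imwrite('pics/s10.png',cv2.resize(s['frame'][130:290,180:340,::-1],None,fx=3.7,fy=3.7,interpolation=cv2.INTER_CUBIC))
cv2.imwrite('pics/s10z.png',cv2.resize(s['frame'][190:240,235:285,::-1],None,fx=11,fy=11,interpolation=cv2.INTER_CUBIC))
E
```

```text
time_s: 11.95
position: [468.4, 77.9, 457.6]
eef_rot: [1.491, 1.565, 0.393]
force: [-0.5, -0.4, -1.0]
gripper_width: -0.1
time_s: 12.55
position: [437.7, 183.2, 453.2]
eef_rot: [-1.351, 1.569, -2.45]
force: [-0.7, 0.2, -0.3]
gripper_width: -0.1
[437.80318759 183.04256318 453.31573127]
red [469.3  79.4 158. ] [469.3  80.2 159.7]
```

View pics/w10.png

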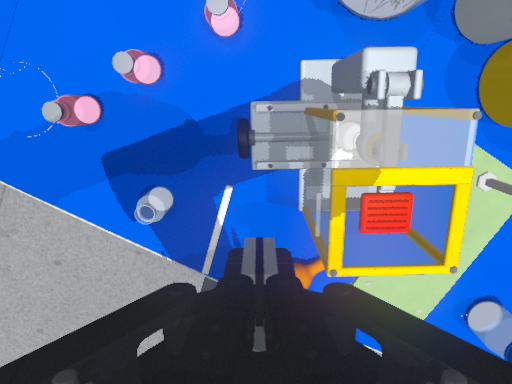

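View pics/s10.png

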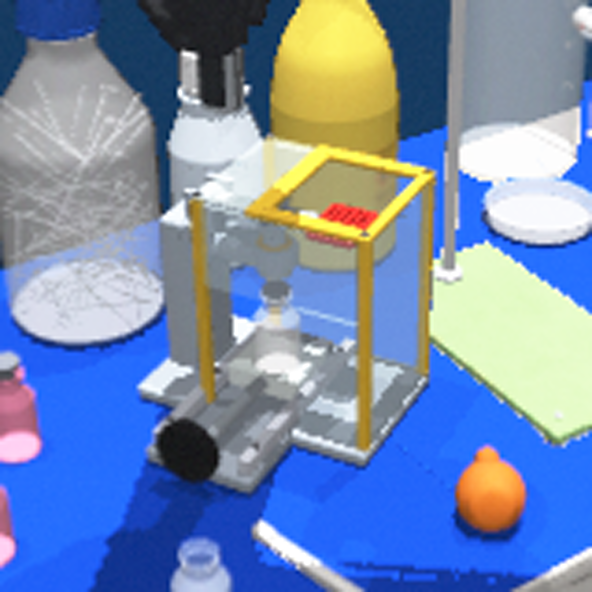

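View pics/s10z.png

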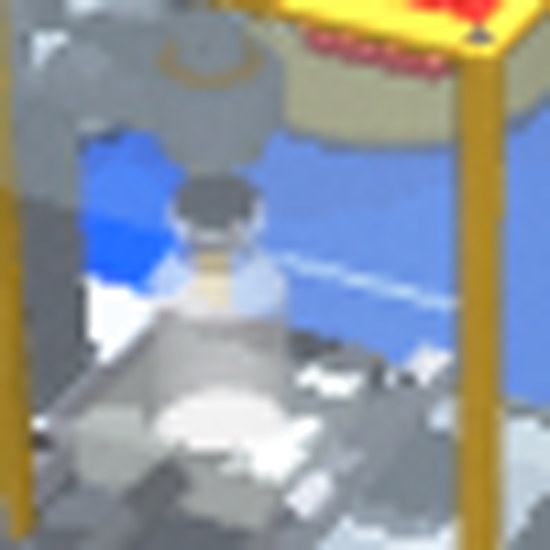

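The stopper sits at the rim with a clear gap to the raised ram. The pad is back at 158 mm and the knob hasn't moved. Handing in.

```bash
python3 -c "
from plant import *
o=get_obs();print(o['time_s'],o['force'],abs(o['dq']).max())
print(finish_job())"
```

```text
12.65 [-0.07817028 -0.48953034  0.50044203] 0.004856962212555917
the job is handed in; nothing more can be done
None
```

I pushed the shuttle home with closed fingertips, pressed the lever pad through the window to its hard stop, backed straight out, and handed in at 12.65 s. `finish_job()` gave no verdict.

- **Shuttle:** the push ended firmly at the stop, with about 44 N at the wrist and no further travel. The knob was in the same place, wrist pixel about (245,138), after I let go and again after the press.
- **Lever:** fully pressed, the fingertips stood about 133 mm above the worktop, as expected, with 28 N upward. Afterwards the pad read 158 to 160 mm, which is its rest height.
- **Vial and stopper:** in the last scene picture the vial is upright under the ram, with the stopper down at the rim and a clear gap to the raised ram. I judged the stopper by eye only; I did not measure how many millimetres it went in.
- **Guard and glassware:** closest to the frame, the fingers had an estimated 6 to 8 mm of side clearance in the window, and I saw no sign of contact. I went nowhere near the bystanders, and the ones in view looked unmoved.

Two measurements disagreed slightly:
- The arm ended about 2 mm (x) and 4 mm (y) off my tally of commanded moves, probably because one row in the first move was too long. I used measured positions for the window.
- The window centre and pad centre differed by about 3 mm along the press's x, so I aimed between them.

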